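# Stack the salvage tray on the base tray

### The job

Lift the loose parts tray by its carrying bar, keeping it upright so that nothing spills, and stack it on the base tray that is mounted on the plywood stand, so that all four lugs drop into the sockets and it sits fully home and level. Set it down gently: feel for the sockets by sliding it lightly along the rim rather than pushing hard or dropping it. Leave the other things on the bench alone.

Things in the scene. Friction and masses are not known exactly. Their poses are not given: they have to be found in the camera images.
- carry_tray: the loose grey parts tray to be stacked: 200 mm (its x) x 130 mm (its y), 0.33 to 0.6 kg plus 0.18 kg of parts. Origin: centre, level with the lug tips (z = 0 standing on the bench); z up. Floor underside at z = 12, floor top 16, side walls (4 mm thick) up to z = 52 mm. It fits either way round.
- bar (a point): middle of the parts tray's carrying bar, 86 mm above the tray's origin. The bar runs along the tray's x: 112 mm long, 18 mm wide (y), z = 75 to 97 mm in the tray's frame, on two posts at x = +-52 mm. Pinch it across y.
- lug (a point): tip of one of the parts tray's four round lugs: 12 mm across, 12 mm long, the last 4 mm tapering to 9 mm across; under the floor at x = +-72, y = +-53 mm (this one at +72, +53)
- stand: plywood board 380 mm (its x) x 160 mm (its y) x 12 mm, screwed to the bench; origin: centre of its underside, z up. It carries the grey base tray, 300 mm (x) x 130 mm (y), exactly parallel to the board and centred across it (y). The trays must not press on each other, in any direction, with more than 30 N.
- slots (a point): centre of the board's top. The base tray is clamped fast in slots along the board's x: its centre stands anywhere from -28 to +28 mm from here along x. That offset is in no measured pose: it must be felt or seen.
- rim_mark (a point): 66 mm above the board's origin: height of the base tray's flat rims, along its full length at both long sides, y = 41 to 65 mm either side. In them four square sockets 14.5 mm wide, 14 mm deep, at x = +-72 mm from the base tray's centre, y = +-53 mm. Soft feet under it give 1 mm per 5 N, at most 8 mm. Home, the parts tray's floor lies on the rims: its origin 12 mm below here, less the feet's give.
- transformer: small transformer, 36 x 40 x 26 mm, 0.11 kg, lying loose in the parts tray (origin: centre of its underside); it must stay in
- speaker: small loudspeaker, 44 mm across, 20 mm tall, 0.07 kg, lying loose in the parts tray (origin: centre of its underside); it must stay in
- capacitor: small black can capacitor, 24 mm across, 45 mm tall, standing between the two work places; leave it alone (origin: on it, at the bench)
- screwdriver: screwdriver lying on the bench near the robot; leave it alone (origin: on it, at the bench)
- multimeter: black handheld meter 145 x 75 x 34 mm lying at the left side; leave it alone (origin: on it, at the bench)
- solder_reel: metal reel 56 mm across, 40 mm tall, at the far side; leave it alone (origin: on it, at the bench)
- screw_jar: glass jar 60 mm across, 70 mm tall, at the far side; leave it alone (origin: on it, at the bench)
- radio: small black radio 90 x 150 x 50 mm lying at the right side; leave it alone (origin: on it, at the bench)

How it is judged:
By the outcome, as a careful person would: the job done as asked, in the order asked, and still so for the second after the job is handed in, with the robot touching nothing.
It also fails if it takes over 67 s, if anything falls off the work surface, if the arm or the gripper's body presses on something with over 40 N, if the wrist force passes 120 N, or if a joint passes its speed limit or range.

### The arm

A 6-joint arm with a two-finger parallel gripper is mounted at the origin on the work surface. World frame = base frame: x ahead of the robot, y to its left, z up, the work surface at z = 0. Lengths are in m, angles in degrees, forces in N, time in s.
With the tool pointing down it reaches from about 0.375 to 0.9 m from the base axis. Payload 3.1 kg.
Tool frame: the origin (TCP) lies on the centre line of the jaws, within the pads' length; the fingertips stand 22 mm ahead of it and the grasp point (between the pads) lies 3 mm ahead of it; y points along the fingers, z is the direction in which the jaws open and shut, and the axes are right-handed (so a half turn about y gives the same grasp; the last joint's range is limited). The gripper opens to 87 mm and grips with 3 to 60 N. Pads are 19 mm wide; open, the fingers measure 117 mm over their backs; the gripper's body (75 mm by 190 mm) begins 51 mm behind the grasp point.
Start: joints at [-79.498, 30.224, 82.088, -0, 67.689, -10.227], TCP at [0.221, -0.585, 0.245] pointing down, gripper open.
Joint ranges: [-176.69, 176.69], [-43.24, 126.21], [12.49, 139.97], [-82, 262], [0, 151.66], [-163.58, 163.58]. Speed limits (degrees/s): [159.86, 159.86, 180, 180, 180, 180].

### API

Orientations are given as a 3x3 rotation matrix whose columns are the frame's x, y, z axes.
In Python, from rig import bot gives the robot as it stands.
- The arm moves only by the tool jog_arm, never from a script. Its argument "motion" is one flat list of numbers, 6 for each row, row after row: the shift along the tool's x, y, z in mm, then the turn, a rotation vector about the tool's x, y, z in degrees. A call has 1 to 20 rows; each row is the pose to reach, as a shift and turn from the pose commanded when the call began, along the tool's axes at that moment; what a row does not reach only later rows make up. A row lasts 1/8 s, in which the tool goes at most 62.5 mm and 10.7 degrees, less where a joint would pass 70% of its speed; a pose out of reach is approached as far as the arm can. A call with a gripper value outside its range is refused whole. "gripper" is the opening, from 0 (shut) to 1 (fully open), set as the call begins (left out, the last holds). The fingers move at their own pace and stop on an object; the grip force is fixed at half the most. Time passes only in rows, so rows that repeat a pose let the fingers close. It gives the time, the measured TCP pose, the force and the opening at its end, in the units of the state.
- bot.read_state(): the state, without advancing time (a new reading comes with each control period).
- bot.capture(name): name is "scene" or "top" or "wrist"; returns (picture, depth): 384x512x3 uint8, red, green, blue; 384x512 float32, m along the optical axis (not along the pixel's ray), 0 where there is no reading.
- bot.get_calibration(name): a dict with "mtx" (3x3 intrinsics, pixels), "pose" (4x4, takes a point from camera to world coordinates); the wrist camera has in their place "hand_eye" (4x4, takes a point from camera to tool coordinates, whose origin is the TCP and whose axes are the tool frame's). Camera axes: x right, y up, looking along -z (the intrinsics and any distortion apply to the point x, -y, -z); pixel columns grow to the right and rows downward; lengths in m; the calibration is good to about 2 mm. A picture is of the moment at which its call begins: read the wrist's pose just before it. get_calibration takes no time and is no camera call.
- bot.hand_in(): hands the job in, once; it reports no verdict.
The state is a dict: "time_s": time; "joint_positions": joint angles; "qvel": joint speeds; "tau": joint torques, N m; "position": TCP position; "tcp_rot": TCP orientation; "force": force on the tool from outside, world axes, zero at the start; "moment": the same for the moment, N m; "opening": opening from 0.0 (shut) to 1.0 (fully open).
Only numpy, scipy, OpenCV 4.12 (cv2) and the standard library are available. Lean on these libraries where they do the work, as an engineer would, in place of code of your own. Each camera call takes 0.05 s, during which the arm holds its last target.

## Working session

There is one attempt and no reset: what is moved stays moved. The work goes in short steps, Python scripts to look and compute and a tool call to move; the robot and the scene stay as the last step left them, time stands still between calls to the robot, and variables do not carry over. Pictures are saved under pics/ and viewed, and the job is handed in when it is done.

Besides the shell and the picture viewer there is one more tool, called after "Request:" as a command line: name --argument value ..., lists and objects as JSON in quotes. jog_arm: Moves the arm, as the interface text tells. Its arguments: {"type":"object","properties":{"motion":{"type":"array","items":{"type":"number"}},"gripper":{"type":"number"}},"required":["motion"]}

```bash
mkdir -p pics; ls; python3 - <<'E'
from rig import bot
import cv2,numpy as np
s=bot.read_state();print({k:np.round(v,3).tolist() for k,v in s.items()})
for n in("scene","top"):
    im,d=bot.capture(n);cv2.imwrite(f"pics/{n}0.png",cv2.cvtColor(im,cv2.COLOR_RGB2BGR));np.savez(f"{n}0.npz",im=im,d=d)
    print(n,bot.get_calibration(n))
print(bot.get_calibration("wrist"))
E
```

```text
pics
{'time_s': 0.0, 'joint_positions': [-79.498, 30.28, 82.158, 0.001, 67.689, -10.226], 'qvel': [-0.086, 0.064, 0.016, 0.065, 0.104, 0.189], 'tau': [-0.0, -44.005, -17.659, 0.063, 0.058, -0.0], 'position': [0.221, -0.584, 0.244], 'tcp_rot': [[-0.935, -0.0, 0.354], [-0.354, 0.002, -0.935], [-0.0, -1.0, -0.002]], 'force': [0.134, 0.196, -0.175], 'moment': [0.063, 0.032, -0.005], 'opening': 0.997}
scene {'mtx': array([[462.22943482,   0.        , 258.6376032 ],
       [  0.        , 462.22943482, 185.40027731],
       [  0.        ,   0.        ,   1.        ]]), 'pose': array([[-0.36967345, -0.70683885,  0.60309234,  1.3510487 ],
       [ 0.92914903, -0.28461277,  0.23596114,  0.3189073 ],
       [ 0.00486128,  0.64759123,  0.76197242,  1.09109467],
       [ 0.        ,  0.        ,  0.        ,  1.        ]])}
top {'mtx': array([[347.54025984,   0.        , 259.38432973],
       [  0.        , 347.54025984, 191.42201974],
       [  0.        ,   0.        ,   1.        ]]), 'pose': array([[ 0.00783718,  0.99646056, -0.08369551,  0.47231089],
       [-0.99986782,  0.00900119,  0.01353932,  0.00960768],
       [ 0.01424476,  0.08357834,  0.99639939,  1.12003405],
       [ 0.        ,  0.        ,  0.        ,  1.        ]])}
{'mtx': array([[272.70623122,   0.        , 257.59424075],
       [  0.        , 272.70623122, 193.66140138],
       [  0.        ,   0.        ,   1.        ]]), 'hand_eye': array([[-6.72058136e-04, -9.58474784e-01, -2.85176500e-01,
        -7.93744090e-02],
       [-8.64561181e-04,  2.85177015e-01, -9.58474477e-01,
        -1.39500069e-01],
       [ 9.99999400e-01, -3.97598039e-04, -1.02031562e-03,
         4.05574282e-04],
       [ 0.00000000e+00,  0.00000000e+00,  0.00000000e+00,
         1.00000000e+00]])}
```

View pics/scene0.png

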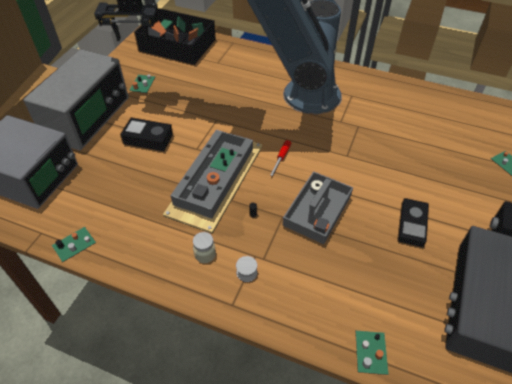

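View pics/top0.png

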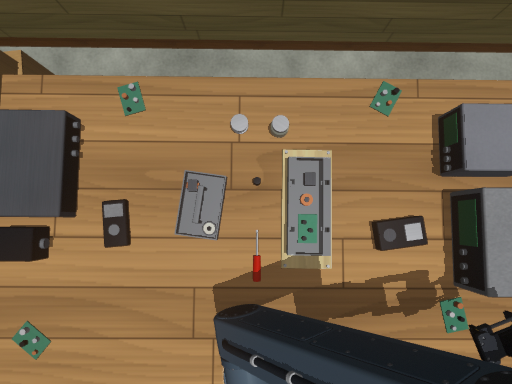

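The top view shows the loose tray around (202,205) px, the stand around (307,209) px, the capacitor at (257,181) and the screwdriver at (257,258). The multimeter is at (116,222) and the radio at (399,233). Next come rough positions, then a closer look with the wrist camera.

```bash
cat > h.py <<'E'
import numpy as np,cv2
def tool_pose(s):
    T=np.eye(4);T[:3,:3]=np.array(s["tcp_rot"]);T[:3,3]=s["position"];return T
def ray(px,K,P):
    px=np.atleast_2d(np.asarray(px,float))
    d=np.c_[(px[:,0]-K[0,2])/K[0,0],-(px[:,1]-K[1,2])/K[1,1],-np.ones(len(px))]
    return P[:3,3],d@P[:3,:3].T
def onplane(px,K,P,z):
    o,d=ray(px,K,P);return o+d*((z-o[2])/d[:,2])[:,None]
def proj(pt,K,P):
    pt=np.atleast_2d(pt);c=(pt-P[:3,3])@P[:3,:3]
    return np.c_[K[0,0]*c[:,0]/-c[:,2]+K[0,2],K[1,1]*-c[:,1]/-c[:,2]+K[1,2]]
def cloud(d,K,P):
    v,u=np.mgrid[:d.shape[0],:d.shape[1]]
    c=np.stack([(u-K[0,2])/K[0,0]*d,-(v-K[1,2])/K[1,1]*d,-d],-1)
    return c@P[:3,:3].T+P[:3,3]
E
python3 - <<'E'
from h import *
from rig import bot
f=np.load("top0.npz");c=bot.get_calibration("top");K,P=c["mtx"],c["pose"]
X=cloud(f["d"],K,P)
for n,p in dict(tray=(202,205),cap=(257,181),sd=(257,258),b=(307,205)).items():print(n,X[p[1],p[0]].round(3))
print(onplane([(187,172),(227,177),(216,239),(176,235)],K,P,.052).round(3))
print(onplane([(284,150),(331,151),(331,268),(282,267)],K,P,.012).round(3))
im=cv2.cvtColor(f["im"],cv2.COLOR_RGB2BGR)
cv2.imwrite("pics/z0.png",cv2.resize(im[130:290,160:350],None,fx=4,fy=3.75,interpolation=cv2.INTER_CUBIC)[:, :800])
E
```

```text
tray [0.52  0.176 0.015]
cap [0.595 0.003 0.049]
sd [0.356 0.001 0.023]
b [ 0.522 -0.154  0.041]
[[0.62  0.219 0.052]
 [0.606 0.096 0.052]
 [0.416 0.126 0.052]
 [0.427 0.248 0.052]]
[[ 0.701 -0.084  0.012]
 [ 0.699 -0.237  0.012]
 [ 0.325 -0.233  0.012]
 [ 0.327 -0.078  0.012]]
```

View pics/z0.png

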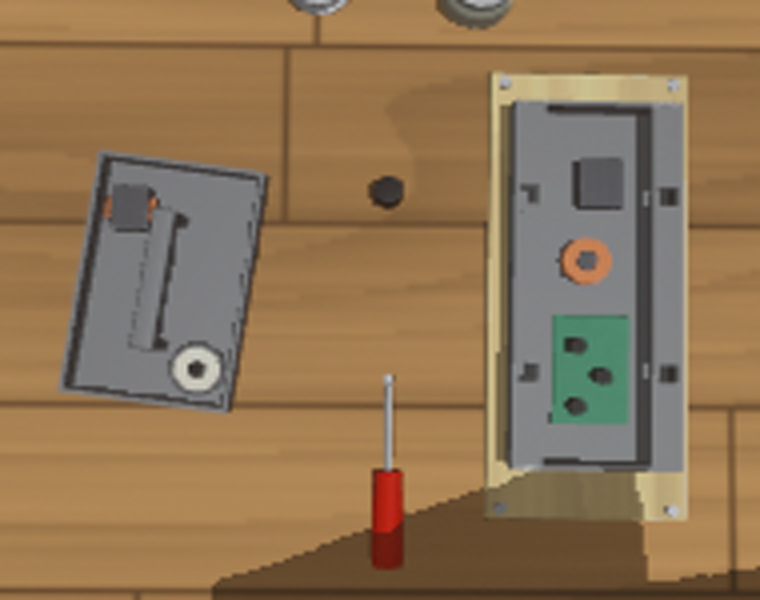

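The four sockets show clearly on the base tray. I'll move the wrist camera over the stand first.

```bash
cat >> h.py <<'E'
from scipy.spatial.transform import Rotation as R
def Rdown(yaw):
    a=np.deg2rad(yaw);x=np.array([np.cos(a),np.sin(a),0]);y=np.array([0,0,-1.]);return np.c_[x,y,np.cross(x,y)]
def delta(s,pos,yaw):
    """shift mm and rotvec deg in the tool frame from measured pose to target"""
    T=tool_pose(s);sh=T[:3,:3].T@(np.array(pos)-T[:3,3])*1000
    rv=R.from_matrix(T[:3,:3].T@Rdown(yaw)).as_rotvec(degrees=True);return np.round(np.r_[sh,rv],1)
E
python3 - <<'E'
from h import *
from rig import bot
s=bot.read_state();print(delta(s,[.53,-.13,.25],180))
E
```

```text
[-4.495e+02 -5.600e+00 -3.152e+02  1.000e-01  2.070e+01 -0.000e+00]
```

Request:
jog_arm --motion '[-50, 0, -35, 0, 2, 0, -100, 0, -70, 0, 5, 0, -150, 0, -105, 0, 7, 0, -200, 0, -140, 0, 9, 0, -250, -2, -175, 0, 12, 0, -300, -3, -210, 0, 14, 0, -350, -4, -245, 0, 16, 0, -400, -5, -280, 0, 19, 0, -450, -5.5, -315, 0, 20.7, 0, -450, -5.5, -315, 0, 20.7, 0, -450, -5.5, -315, 0, 20.7, 0, -450, -5.5, -315, 0, 20.7, 0]' --gripper 1

```text
time_s: 1.6
position: [0.5298, -0.1318, 0.2498]
tcp_rot: [[-1.0, -0.001, -0.001], [0.001, -0.0, -1.0], [0.001, -1.0, 0.0]]
force: [0.4, -0.6, 0.4]
opening: 0.999
```

```bash
python3 - <<'E'
from h import *
from rig import bot
s=bot.read_state();print(s["time_s"],s["position"],s["qvel"],s["joint_positions"],s["force"])
im,d=bot.capture("wrist");np.savez("w1.npz",im=im,d=d,T=tool_pose(s))
cv2.imwrite("pics/w1.png",cv2.resize(cv2.cvtColor(im,cv2.COLOR_RGB2BGR),(768,576),interpolation=cv2.INTER_CUBIC))
E
```

```text
1.6 [ 0.52984337 -0.13184412  0.24984673] [-0.51931626 -0.14238597 -0.08047457  0.072449   -0.11588366  0.14301767] [-2.56918041e+01  2.37821298e+01  9.31157245e+01 -2.41950114e-02
  6.31426977e+01  6.43973188e+01] [ 0.39164321 -0.60732082  0.38585498]
```

View pics/w1.png

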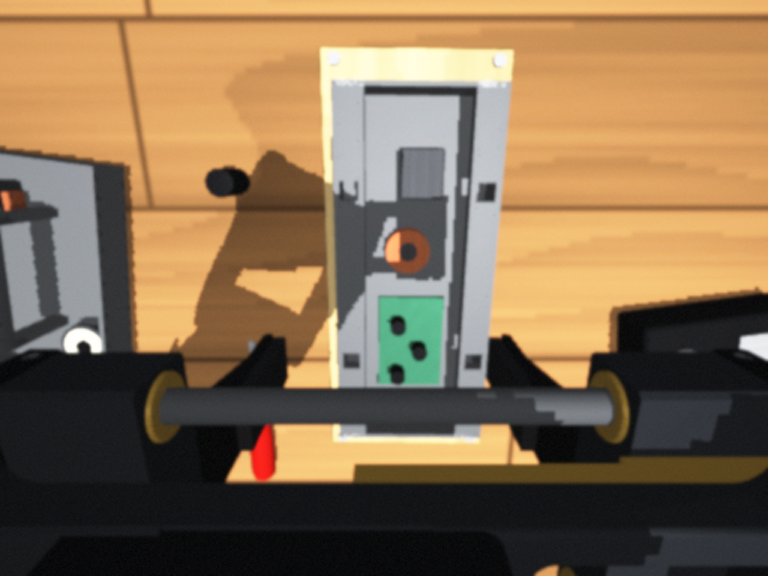

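The wrist view shows the base tray with sockets near (347,190), (486,192), (351,361) and (473,361) in the 1.5x picture. I'll zoom in on those.

```bash
python3 - <<'E'
from h import *
from rig import bot
f=np.load("w1.npz");im=cv2.cvtColor(f["im"],cv2.COLOR_RGB2BGR)
t=[]
for (u,v) in [(231,127),(324,128),(234,241),(315,241)]:
    c=im[v-14:v+14,u-18:u+18];t.append(cv2.resize(c,None,fx=10,fy=10,interpolation=cv2.INTER_NEAREST))
cv2.imwrite("pics/z1.png",np.vstack([np.hstack(t[:2]),np.hstack(t[2:])]))
c=bot.get_calibration("wrist");K=c["mtx"];P=f["T"]@c["hand_eye"]
X=cloud(f["d"],K,P)
for p in [(231,110),(324,110),(234,220),(318,220),(230,36),(330,36)]:print(p,X[p[1],p[0]].round(4))
print("sock",onplane([(231,127),(324,128),(234,241),(315,241)],K,P,.066).round(4))
E
```

```text
(231, 110) [ 0.612  -0.102   0.0649]
(324, 110) [ 0.6119 -0.2076  0.0654]
(234, 220) [ 0.4777 -0.102   0.0652]
(318, 220) [ 0.4776 -0.2093  0.0651]
(230, 36) [ 0.6996 -0.0983  0.0118]
(330, 36) [ 0.6996 -0.2217  0.0113]
sock [[ 0.5933 -0.1016  0.066 ]
 [ 0.5921 -0.2089  0.066 ]
 [ 0.4486 -0.1013  0.066 ]
 [ 0.4485 -0.207   0.066 ]]
```

View pics/z1.png

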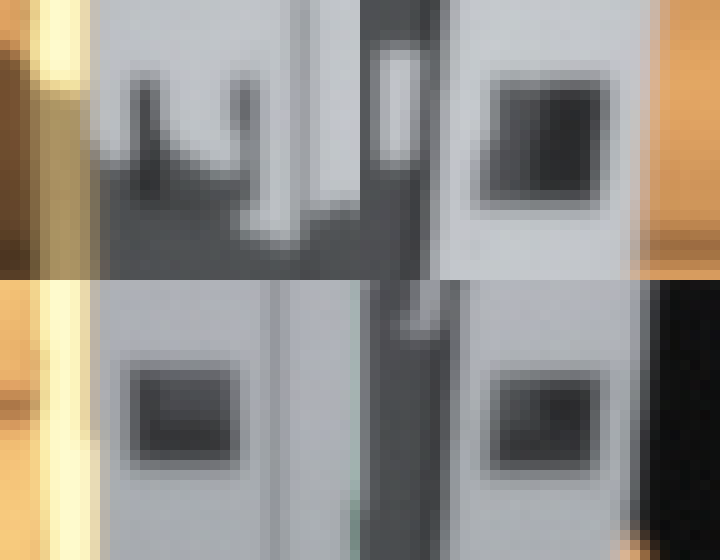

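```bash
python3 - <<'E'
from h import *
from rig import bot
f=np.load("w1.npz")
c=bot.get_calibration("wrist");K=c["mtx"];P=f["T"]@c["hand_eye"]
X=cloud(f["d"],K,P)
m=(abs(X[...,2]-.0655)<.005)&(X[...,0]>.41)&(X[...,0]<.69)&(X[...,1]<-.06)&(X[...,1]>-.25)
print(m.sum(),np.median(X[m][:,2]))
L=[];Rr=[]
for v in range(50,250):
    u=np.where(m[v])[0]
    if len(u)<20: continue
    a=onplane([(u.min()-.5,v),(u.max()+.5,v)],K,P,.0655);L.append(a[0]);Rr.append(a[1])
for A in(L,Rr):
    A=np.array(A);p=np.polyfit(A[:,0],A[:,1],1)
    for _ in range(3):
        r=A[:,1]-np.polyval(p,A[:,0]);k=abs(r)<.0015;p=np.polyfit(A[k,0],A[k,1],1)
    print(len(A),k.sum(),"slope deg",np.degrees(np.arctan(p[0])),"y at .52",np.polyval(p,.52))
print("sock",onplane([(231.5,126.3),(323.95,127.5),(233.6,240.35),(314.5,240.8)],K,P,.0655).round(4))
hv=X[m][:,0];print("x ext",hv.min(),hv.max())
E
```

```text
8356 0.06523507125918426
178 178 slope deg -0.6037068947064712 y at .52 -0.08983058246542726
178 177 slope deg -0.6654657077838112 y at .52 -0.21968297419959115
sock [[ 0.594  -0.1021  0.0655]
 [ 0.5926 -0.2089  0.0655]
 [ 0.4493 -0.1008  0.0655]
 [ 0.4486 -0.2065  0.0655]]
x ext 0.4220628436781507 0.6717286463762963
```

Base tray: centre (0.521, -0.1547), yaw about -0.63°, rim height 0.0655. Next, the view over the loose tray.

Request:
jog_arm --motion '[0, 0, -50, 0, 1.5, 0, 0, 0, -100, 0, 3, 0, 0, 0, -150, 0, 4.5, 0, 0, 0, -200, 0, 6, 0, 0, 0, -250, 0, 7.5, 0, 0, 0, -300, 0, 8.5, 0, 0, 0, -300, 0, 8.5, 0, 0, 0, -300, 0, 8.5, 0, 0, 0, -300, 0, 8.5, 0]'

```text
time_s: 2.78
position: [0.5307, 0.1676, 0.25]
tcp_rot: [[-0.989, -0.0, -0.15], [0.15, -0.0, -0.989], [0.0, -1.0, 0.0]]
force: [-0.1, -0.2, -0.2]
opening: 0.996
```

```bash
python3 - <<'E'
from h import *
from rig import bot
s=bot.read_state();print(s["time_s"],s["position"],s["joint_positions"])
im,d=bot.capture("wrist");np.savez("w2.npz",im=im,d=d,T=tool_pose(s))
cv2.imwrite("pics/w2.png",cv2.resize(cv2.cvtColor(im,cv2.COLOR_RGB2BGR),(768,576),interpolation=cv2.INTER_CUBIC))
c=bot.get_calibration("wrist");K=c["mtx"];P=tool_pose(s)@c["hand_eye"]
X=cloud(d,K,P)
m=(abs(X[...,2]-.096)<.006)&(X[...,0]>.4)&(X[...,0]<.63)&(X[...,1]<.25)&(X[...,1]>.08)
n,l,st,ce=cv2.connectedComponentsWithStats(m.astype(np.uint8))
i=1+np.argmax(st[1:,4]);B=X[l==i];print("bar",len(B),B.mean(0),B.min(0),B.max(0))
print("rect",cv2.minAreaRect((B[:,:2]*1000).astype(np.float32)))
m2=(abs(X[...,2]-.052)<.004)&(X[...,0]>.38)&(X[...,0]<.65)&(X[...,1]<.28)&(X[...,1]>.06)
Q=X[m2];print("rim",len(Q),cv2.minAreaRect((Q[:,:2]*1000).astype(np.float32)))
cv2.imwrite("pics/m2.png",(m2*255+ (l==i)*128).clip(0,255).astype(np.uint8))
E
```

```text
2.775 [0.53071812 0.16756065 0.25002092] [ 6.02802582e+00  2.45712506e+01  9.16583803e+01 -2.23432946e-02
  6.37830485e+01  1.04657246e+02]
bar 1499 [0.52537825 0.17781693 0.09585481] [0.46661453 0.16267089 0.0902626 ] [0.5777176  0.19405589 0.09874947]
rect ((521.7469482421875, 178.3795166015625), (17.989410400390625, 111.31681060791016), 82.32621765136719)
rim 1756 ((521.62255859375, 178.4234619140625), (130.3279266357422, 200.42408752441406), 82.26507568359375)
```

View pics/w2.png

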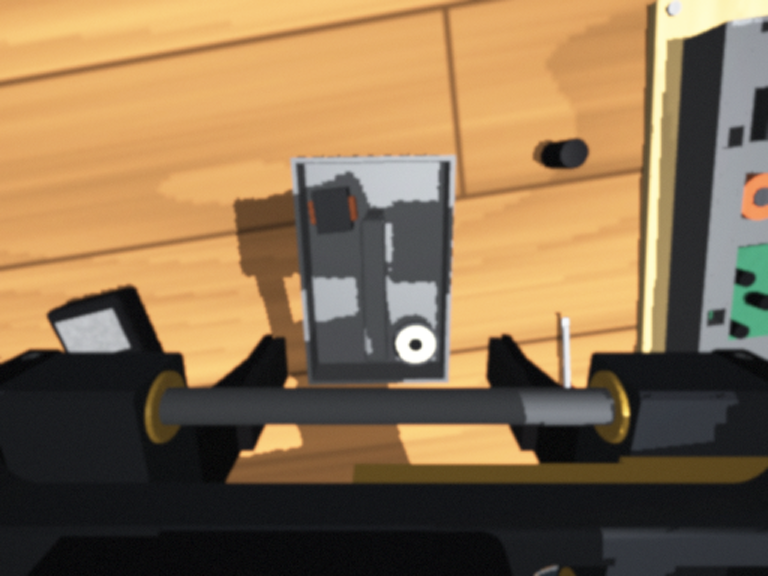

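View pics/m2.png

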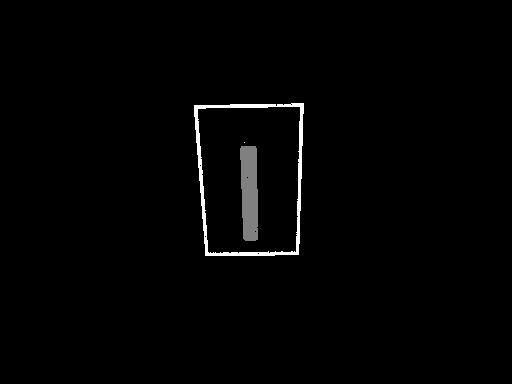

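The loose tray is cleanly measured: centre (0.5216, 0.1784), bar 18 x 111 mm, yaw -7.7°. I'll move above the bar and then descend.

```bash
python3 - <<'E'
from h import *
from rig import bot
s=bot.read_state();print(delta(s,[.5216,.1784,.089],172.3))
f=np.load("w2.npz");c=bot.get_calibration("wrist");K=c["mtx"];P=f["T"]@c["hand_eye"]
print(onplane([(332/1.5,208/1.5)],K,P,.042),onplane([(415/1.5,343/1.5)],K,P,.036))
E
```

```text
[ 10.6 161.   -9.3  -0.   -0.9   0. ]
[[0.58506467 0.20509987 0.042     ]] [[0.45057315 0.15227773 0.036     ]]
```

Request:
jog_arm --motion '[4, 30, -4, 0, -0.5, 0, 10.6, 80, -9.3, 0, -0.9, 0, 10.6, 110, -9.3, 0, -0.9, 0, 10.6, 135, -9.3, 0, -0.9, 0, 10.6, 150, -9.3, 0, -0.9, 0, 10.6, 161, -9.3, 0, -0.9, 0, 10.6, 161, -9.3, 0, -0.9, 0, 10.6, 161, -9.3, 0, -0.9, 0]'

```text
time_s: 3.82
position: [0.522, 0.1802, 0.0898]
tcp_rot: [[-0.991, 0.002, -0.132], [0.132, 0.0, -0.991], [-0.002, -1.0, -0.0]]
force: [-0.2, -0.3, -0.7]
opening: 0.998
```

Request:
jog_arm --motion '[0, 0, 0, 0, 0, 0, 0, 0, 0, 0, 0, 0, 0, 0, 0, 0, 0, 0]' --gripper 0.35

```text
time_s: 4.2
position: [0.5215, 0.1802, 0.0893]
tcp_rot: [[-0.991, 0.001, -0.132], [0.132, 0.0, -0.991], [-0.001, -1.0, -0.0]]
force: [-0.3, -1.3, -0.0]
opening: 0.746
```

```bash
python3 - <<'E'
from h import *
from rig import bot
s=bot.read_state();print(s["time_s"],s["position"],s["opening"],s["force"],s["moment"])
im,d=bot.capture("wrist");np.savez("w3.npz",im=im,d=d,T=tool_pose(s))
cv2.imwrite("pics/w3.png",cv2.resize(cv2.cvtColor(im,cv2.COLOR_RGB2BGR),(768,576),interpolation=cv2.INTER_CUBIC))
E
```

```text
4.2 [0.521459   0.18021002 0.08934887] 0.7458895495466309 [-0.33282587 -1.2617082  -0.04841005] [0.03161434 0.05389713 0.01393116]
```

View pics/w3.png

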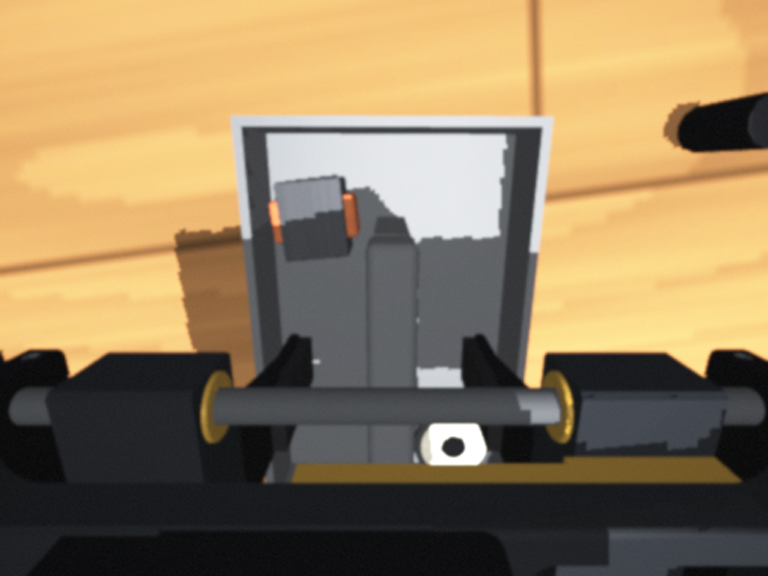

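The bar at px x≈391 sits between the finger inner edges at 312 and 462, so it is about 2 mm off centre. I'll nudge by +1.8 mm and close.

Request:
jog_arm --motion '[0, 0, 1.8, 0, 0, 0, 0, 0, 1.8, 0, 0, 0, 0, 0, 1.8, 0, 0, 0, 0, 0, 1.8, 0, 0, 0, 0, 0, 1.8, 0, 0, 0, 0, 0, 1.8, 0, 0, 0, 0, 0, 1.8, 0, 0, 0, 0, 0, 1.8, 0, 0, 0]' --gripper 0

```text
time_s: 5.25
position: [0.5211, 0.1784, 0.089]
tcp_rot: [[-0.991, 0.0, -0.132], [0.132, 0.0, -0.991], [-0.0, -1.0, -0.0]]
force: [0.3, 0.6, -1.0]
opening: 0.204
```

Request:
jog_arm --motion '[0, 0, 0, 0, 0, 0, 0, 0, 0, 0, 0, 0, 0, 0, 0, 0, 0, 0, 0, 0, 0, 0, 0, 0]'

```text
time_s: 5.75
position: [0.5211, 0.1784, 0.089]
tcp_rot: [[-0.991, 0.0, -0.132], [0.132, 0.0, -0.991], [-0.0, -1.0, -0.0]]
force: [0.1, 0.6, -1.4]
opening: 0.202
```

```bash
cat > st.py <<'E'
from h import *
from rig import bot
def st():
    s=bot.read_state();print(round(s["time_s"],2),np.round(np.array(s["position"])*1000,2),"F",np.round(s["force"],2),"M",np.round(s["moment"],3),"op",round(float(s["opening"]),3),"yaw",round(float(np.degrees(np.arctan2(s["tcp_rot"][1][0],s["tcp_rot"][0][0]))),2),"ydir",np.round(np.array(s["tcp_rot"])[:,1],4));return s
E
python3 -c "from st import *;st()"
```

```text
5.75 [521.14 178.41  89.04] F [ 0.06  0.64 -1.4 ] M [ 0.161 -0.063 -0.056] op 0.202 yaw 172.42 ydir [ 1.e-04  1.e-04 -1.e+00]
```

Request:
jog_arm --motion '[0, -0.5, 0, 0, 0, 0, 0, -2, 0, 0, 0, 0, 0, -5, 0, 0, 0, 0, 0, -9, 0, 0, 0, 0, 0, -14, 0, 0, 0, 0, 0, -18, 0, 0, 0, 0, 0, -20, 0, 0, 0, 0, 0, -20, 0, 0, 0, 0, 0, -20, 0, 0, 0, 0]'

```text
time_s: 6.88
position: [0.521, 0.1783, 0.109]
tcp_rot: [[-0.991, -0.0, -0.132], [0.132, -0.0, -0.991], [0.0, -1.0, 0.0]]
force: [-0.2, 0.3, -5.8]
opening: 0.206
```

```bash
python3 - <<'E'
from st import *
s=st()
im,d=bot.capture("wrist");np.savez("w4.npz",im=im,d=d,T=tool_pose(s))
cv2.imwrite("pics/w4.png",cv2.resize(cv2.cvtColor(im,cv2.COLOR_RGB2BGR),(768,576),interpolation=cv2.INTER_CUBIC))
c=bot.get_calibration("wrist");K=c["mtx"];P=tool_pose(s)@c["hand_eye"]
for nm in("w3","w4"):
    f=np.load(nm+".npz");X=cloud(f["d"],K,c["hand_eye"])  # tool frame
    z0=(f["T"][2,3])
    h=(f["T"]@np.r_[0,0,0,1])[2]
    m=(X[...,1]>.03)&(X[...,1]<.05)&(abs(X[...,2])<.08)&(X[...,0]<.02)&(X[...,0]>-.13)
    Q=X[m];print(nm,len(Q),np.median(Q[:,1]))
    # far wall line: tool y of wall top along z
    far=Q[Q[:,0]<-.09];p=np.polyfit(far[:,2],far[:,1],1);print(" far wall: x",np.median(far[:,0]).round(4),"y",np.median(far[:,1]).round(4),"roll deg",np.degrees(p[0]).round(2))
    for sgn in(1,-1):
        sd=Q[(sgn*Q[:,2]>.055)&(Q[:,0]>-.09)]
        if len(sd)>30:
            p=np.polyfit(sd[:,0],sd[:,1],1);print(" side",sgn,len(sd),"z",np.median(sd[:,2]).round(4),"pitch deg",np.degrees(p[0]).round(2),"yaw",np.degrees(np.polyfit(sd[:,0],sd[:,2],1)[0]).round(2))
E
```

```text
6.88 [520.99 178.34 108.96] F [-0.22  0.3  -5.78] M [0.026 0.062 0.006] op 0.206 yaw 172.43 ydir [-3.e-04 -0.e+00 -1.e+00]
w3 8162 0.0404622266282061
 far wall: x -0.0974 y 0.0383 roll deg -0.23
 side 1 1844 z 0.0632 pitch deg -0.0 yaw -0.08
 side -1 1751 z -0.0595 pitch deg 0.02 yaw -0.16
w4 7928 0.04073534901700715
 far wall: x -0.0973 y 0.0381 roll deg -0.11
 side 1 1680 z 0.0614 pitch deg 0.3 yaw -0.09
 side -1 1675 z -0.0612 pitch deg 0.29 yaw -0.0
```

View pics/w4.png

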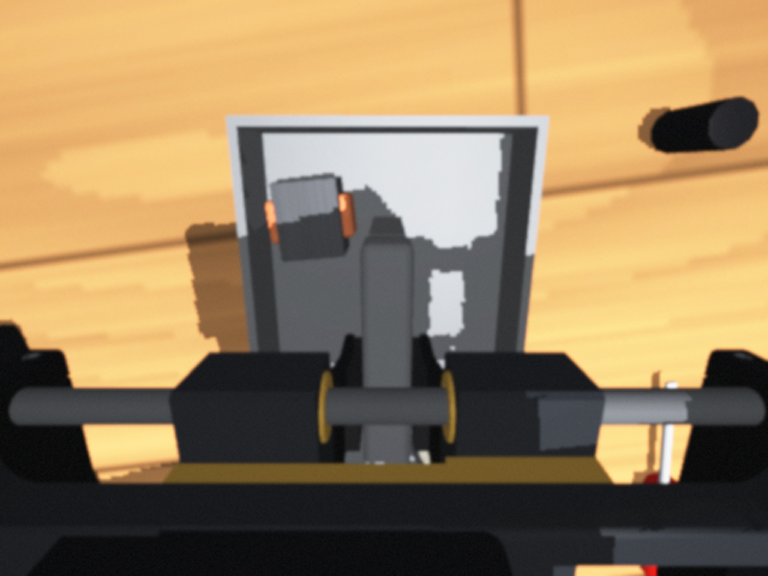

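The tray is held level, with walls symmetric at ±61 mm, a 0.1 to 0.3° tilt and about 5.8 N of weight, and both parts are inside. The capacitor at (740,120) px needs clearing, so I raise first and then cross.

Request:
jog_arm --motion '[0, -3, 0, 0, 0, 0, 0, -9, 0, 0, 0, 0, 0, -18, 0, 0, 0, 0, 0, -29, 0, 0, 0, 0, 0, -41, 0, 0, 0, 0, 0, -53, 0, 0, 0, 0, 0, -65, 0, 0, 0, 0, 0, -76, 0, 0, 0, 0, 0, -84, 0, 0, 0, 0, 0, -89, 0, 0, 0, 0, 0, -91, 0, 0, 0, 0]'

```text
time_s: 8.3
position: [0.5211, 0.1784, 0.2002]
tcp_rot: [[-0.991, 0.0, -0.132], [0.132, 0.0, -0.991], [-0.0, -1.0, -0.0]]
force: [-0.3, -0.5, -5.1]
opening: 0.205
```

```bash
python3 - <<'E'
from st import *
s=st();D=delta(s,[.521,-.1547,.200],179.37);print(D)
for k in (0.02,.06,.12,.2,.3,.4,.5,.6,.7,.8,.88,.94,.98,1): print(np.round(D*k,1).tolist())
E
```

```text
8.3 [521.08 178.36 200.24] F [-0.33 -0.51 -5.13] M [-0.021  0.079 -0.035] op 0.205 yaw 172.43 ydir [ 0.  0. -1.]
[-4.380e+01  2.000e-01  3.302e+02  0.000e+00 -6.900e+00 -0.000e+00]
[-0.9, 0.0, 6.6, 0.0, -0.1, -0.0]
[-2.6, 0.0, 19.8, 0.0, -0.4, -0.0]
[-5.3, 0.0, 39.6, 0.0, -0.8, -0.0]
[-8.8, 0.0, 66.0, 0.0, -1.4, -0.0]
[-13.1, 0.1, 99.1, 0.0, -2.1, -0.0]
[-17.5, 0.1, 132.1, 0.0, -2.8, -0.0]
[-21.9, 0.1, 165.1, 0.0, -3.4, -0.0]
[-26.3, 0.1, 198.1, 0.0, -4.1, -0.0]
[-30.7, 0.1, 231.1, 0.0, -4.8, -0.0]
[-35.0, 0.2, 264.2, 0.0, -5.5, -0.0]
[-38.5, 0.2, 290.6, 0.0, -6.1, -0.0]
[-41.2, 0.2, 310.4, 0.0, -6.5, -0.0]
[-42.9, 0.2, 323.6, 0.0, -6.8, -0.0]
[-43.8, 0.2, 330.2, 0.0, -6.9, -0.0]
```

Request:
jog_arm --motion '[-0.9, 0, 6.6, 0, -0.1, 0, -2.6, 0, 20, 0, -0.4, 0, -5.3, 0, 40, 0, -0.8, 0, -8.8, 0, 66, 0, -1.4, 0, -13, 0, 99, 0, -2.1, 0, -17.5, 0, 132, 0, -2.8, 0, -22, 0, 165, 0, -3.4, 0, -26.3, 0, 198, 0, -4.1, 0, -30.7, 0, 231, 0, -4.8, 0, -35, 0, 264, 0, -5.5, 0, -38.5, 0, 290.6, 0, -6.1, 0, -41.2, 0, 310.4, 0, -6.5, 0, -43, 0, 323.6, 0, -6.8, 0, -43.8, 0, 330.2, 0, -6.9, 0, -43.8, 0, 330.2, 0, -6.9, 0, -43.8, 0, 330.2, 0, -6.9, 0]'

```text
time_s: 10.3
position: [0.5208, -0.1539, 0.2]
tcp_rot: [[-1.0, -0.001, -0.011], [0.011, 0.001, -1.0], [0.001, -1.0, -0.001]]
force: [-0.7, -0.3, -6.1]
opening: 0.208
```

```bash
python3 - <<'E'
from st import *
s=st()
im,d=bot.capture("wrist");np.savez("w5.npz",im=im,d=d,T=tool_pose(s))
cv2.imwrite("pics/w5.png",cv2.resize(cv2.cvtColor(im,cv2.COLOR_RGB2BGR),(768,576),interpolation=cv2.INTER_CUBIC))
E
```

```text
10.3 [ 520.79 -153.93  199.97] F [-0.72 -0.26 -6.08] M [0.061 0.025 0.019] op 0.208 yaw 179.37 ydir [-6.e-04  6.e-04 -1.e+00]
```

View pics/w5.png

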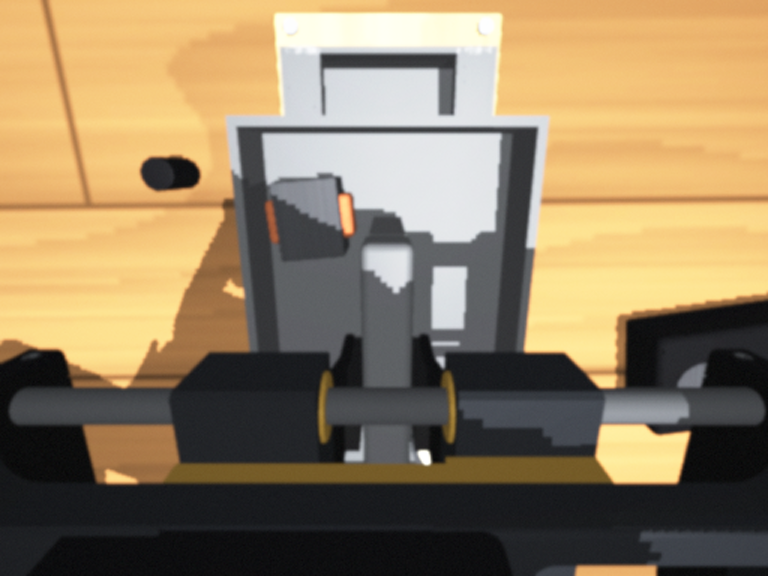

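The tray hangs above the base, parallel to it. Next I check the relative offset in this one view, using the rim edges against the tray walls.

```bash
python3 - <<'E'
from st import *
f=np.load("w5.npz");c=bot.get_calibration("wrist");K=c["mtx"];P=f["T"]@c["hand_eye"]
X=cloud(f["d"],K,P);T=f["T"]
def edges(z0,rows,tol=.006):
    L=[];Rr=[];m=abs(X[...,2]-z0)<tol
    m&=(X[...,1]<-.06)&(X[...,1]>-.25)
    for v in rows:
        u=np.where(m[v])[0]
        if len(u)<6: continue
        a=onplane([(u.min()-.5,v),(u.max()+.5,v)],K,P,z0);L.append(a[0]);Rr.append(a[1])
    L=np.array(L);Rr=np.array(Rr)
    for A in(L,Rr):
        p=np.polyfit(A[:,0],A[:,1],1);print("  n",len(A),"slope",np.degrees(np.arctan(p[0])).round(2),"y@.521",np.polyval(p,.521).round(4),"mean",A.mean(0).round(4))
    print("  centre",((L+Rr)/2).mean(0).round(4),"width",np.median(L[:,1]-Rr[:,1]).round(4))
print("base");edges(.0652,range(36,75))
print("tray");edges(.200-.089+.052-.001,range(85,225))
# tray far outer edge
m=abs(X[...,2]-.162)<.006
xs=[]
for u in range(165,350):
    v=np.where(m[:,u])[0]
    if len(v): xs.append(onplane([(u,v.min()-.5)],K,P,.162)[0])
xs=np.array(xs);print("far edge x",np.median(xs[:,0]),"wall z",np.median(X[m][:,2]))
m=abs(X[...,2]-.0652)<.004;xb=[]
for u in list(range(192,212))+list(range(305,328)):
    v=np.where(m[:,u])[0]
    if len(v): xb.append(onplane([(u,v.min()-.5)],K,P,.0652)[0])
print("base far edge x",np.median(np.array(xb)[:,0]))
E
```

```text
base
  n 39 slope -0.41 y@.521 -0.0902 mean [ 0.651  -0.0911  0.0652]
  n 39 slope -0.55 y@.521 -0.2199 mean [ 0.6497 -0.2212  0.0652]
  centre [ 0.6504 -0.1561  0.0652] width 0.13
tray
  n 140 slope -0.68 y@.521 -0.089 mean [ 0.5736 -0.0897  0.162 ]
  n 140 slope -0.66 y@.521 -0.2192 mean [ 0.5723 -0.2198  0.162 ]
  centre [ 0.573  -0.1547  0.162 ] width 0.1301
far edge x 0.6210551536804604 wall z 0.16191392054518397
base far edge x 0.6705917549641778
```

In the same view the tray is 0.8 mm off in y and about 0.3 mm in x. I'll correct y and go down to just above the rim.

Request:
jog_arm --motion '[0, 3, 0.4, 0, 0, 0, 0, 9, 0.8, 0, 0, 0, 0, 17, 0.8, 0, 0, 0, 0, 25, 0.8, 0, 0, 0, 0, 32, 0.8, 0, 0, 0, 0, 37, 0.8, 0, 0, 0, 0, 39, 0.8, 0, 0, 0, 0, 40, 0.8, 0, 0, 0, 0, 40, 0.8, 0, 0, 0, 0, 40, 0.8, 0, 0, 0]'

```text
time_s: 11.6
position: [0.5212, -0.1556, 0.1603]
tcp_rot: [[-1.0, 0.0, -0.012], [0.012, -0.0, -1.0], [-0.0, -1.0, 0.0]]
force: [0.3, -0.6, -5.7]
opening: 0.203
```

```bash
python3 -c "
from st import *
st()
im,d=bot.capture('scene');cv2.imwrite('pics/s1.png',cv2.resize(cv2.cvtColor(im,cv2.COLOR_RGB2BGR)[100:260,140:360],None,fx=3.5,fy=3.5,interpolation=cv2.INTER_CUBIC))"
```

```text
11.6 [ 521.18 -155.6   160.29] F [ 0.26 -0.64 -5.67] M [-0.047  0.031 -0.054] op 0.203 yaw 179.33 ydir [ 5.e-04 -2.e-04 -1.e+00]
```

View pics/s1.png

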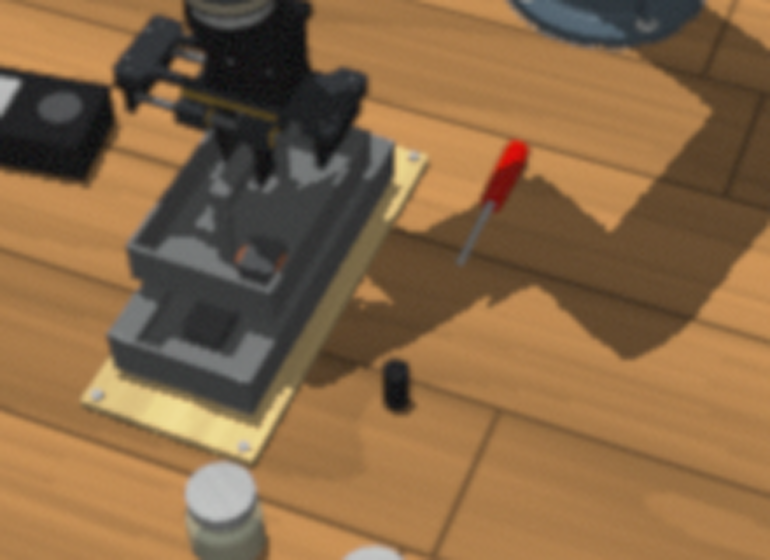

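The scene view shows the tray poised over the base, both parts inside. The pose has settled 0.6 mm beyond target in y, so I correct that and feel downwards slowly.

Request:
jog_arm --motion '[0, 1, -0.4, 0, 0, 0, 0, 2, -0.6, 0, 0, 0, 0, 3, -0.6, 0, 0, 0, 0, 4, -0.6, 0, 0, 0, 0, 5, -0.6, 0, 0, 0, 0, 5, -0.6, 0, 0, 0, 0, 5, -0.6, 0, 0, 0]'

```text
time_s: 12.52
position: [0.521, -0.155, 0.1551]
tcp_rot: [[-1.0, 0.0, -0.012], [0.012, -0.0, -1.0], [-0.0, -1.0, -0.0]]
force: [0.5, -0.6, -6.0]
opening: 0.204
```

```bash
python3 -c "
from st import *
st()"
```

```text
12.53 [ 521.05 -154.96  155.05] F [ 0.49 -0.6  -6.02] M [0.016 0.041 0.008] op 0.204 yaw 179.33 ydir [ 0. -0. -1.]
```

Request:
jog_arm --motion '[0, 0.5, 0, 0, 0, 0, 0, 1, 0, 0, 0, 0, 0, 1.5, 0, 0, 0, 0, 0, 2, 0, 0, 0, 0, 0, 2, 0, 0, 0, 0, 0, 2, 0, 0, 0, 0]'

```text
time_s: 13.28
position: [0.5211, -0.155, 0.1531]
tcp_rot: [[-1.0, 0.0, -0.012], [0.012, -0.0, -1.0], [-0.0, -1.0, 0.0]]
force: [0.2, -1.1, -5.0]
opening: 0.198
```

```bash
python3 -c "
from st import *
st()"
```

```text
13.28 [ 521.05 -154.96  153.07] F [ 0.15 -1.14 -4.98] M [ 0.025 -0.012 -0.002] op 0.198 yaw 179.33 ydir [ 1.e-04 -0.e+00 -1.e+00]
```

Request:
jog_arm --motion '[0, 0.4, 0, 0, 0, 0, 0, 0.8, 0, 0, 0, 0, 0, 1, 0, 0, 0, 0, 0, 1, 0, 0, 0, 0]'

```text
time_s: 13.78
position: [0.521, -0.1549, 0.152]
tcp_rot: [[-1.0, -0.0, -0.012], [0.012, 0.0, -1.0], [0.0, -1.0, -0.0]]
force: [-0.0, -0.3, -5.5]
opening: 0.206
```

Request:
jog_arm --motion '[0, 0.4, 0, 0, 0, 0, 0, 0.8, 0, 0, 0, 0, 0, 1, 0, 0, 0, 0, 0, 1, 0, 0, 0, 0]'

```text
time_s: 14.28
position: [0.521, -0.1549, 0.151]
tcp_rot: [[-1.0, 0.0, -0.012], [0.012, 0.0, -1.0], [-0.0, -1.0, -0.0]]
force: [-0.3, -0.1, -5.6]
opening: 0.206
```

```bash
python3 -c "
from st import *
st()"
```

```text
14.28 [ 521.03 -154.94  151.05] F [-0.3  -0.07 -5.58] M [0.    0.004 0.021] op 0.206 yaw 179.33 ydir [ 0.  0. -1.]
```

There is still no contact force 4 mm below the expected rim touch, so the lugs appear to be entering. I continue lightly.

Request:
jog_arm --motion '[0, 0.4, 0, 0, 0, 0, 0, 0.8, 0, 0, 0, 0, 0, 1.2, 0, 0, 0, 0, 0, 1.6, 0, 0, 0, 0, 0, 2, 0, 0, 0, 0, 0, 2, 0, 0, 0, 0]'

```text
time_s: 15.02
position: [0.521, -0.1549, 0.149]
tcp_rot: [[-1.0, -0.0, -0.012], [0.012, 0.0, -1.0], [0.0, -1.0, -0.0]]
force: [0.2, 0.9, -5.2]
opening: 0.204
```

Request:
jog_arm --motion '[0, 0.4, 0, 0, 0, 0, 0, 0.8, 0, 0, 0, 0, 0, 1.2, 0, 0, 0, 0, 0, 1.6, 0, 0, 0, 0, 0, 2, 0, 0, 0, 0, 0, 2, 0, 0, 0, 0]'

```text
time_s: 15.78
position: [0.521, -0.1549, 0.147]
tcp_rot: [[-1.0, -0.0, -0.012], [0.012, 0.0, -1.0], [0.0, -1.0, -0.0]]
force: [0.2, -1.0, -5.3]
opening: 0.205
```

```bash
python3 -c "
from st import *
s=st();np.save('bias.npy',0)
im,d=bot.capture('wrist');np.savez('w6.npz',im=im,d=d,T=tool_pose(s))
cv2.imwrite('pics/w6.png',cv2.resize(cv2.cvtColor(im,cv2.COLOR_RGB2BGR),(768,576),interpolation=cv2.INTER_CUBIC))
im,d=bot.capture('scene');cv2.imwrite('pics/s2.png',cv2.resize(cv2.cvtColor(im,cv2.COLOR_RGB2BGR)[110:230,150:290],None,fx=5,fy=5,interpolation=cv2.INTER_CUBIC))"
```

```text
15.78 [ 521.   -154.93  147.02] F [ 0.22 -0.95 -5.26] M [ 0.002  0.047 -0.022] op 0.205 yaw 179.33 ydir [-1.e-04  1.e-04 -1.e+00]
```

View pics/w6.png

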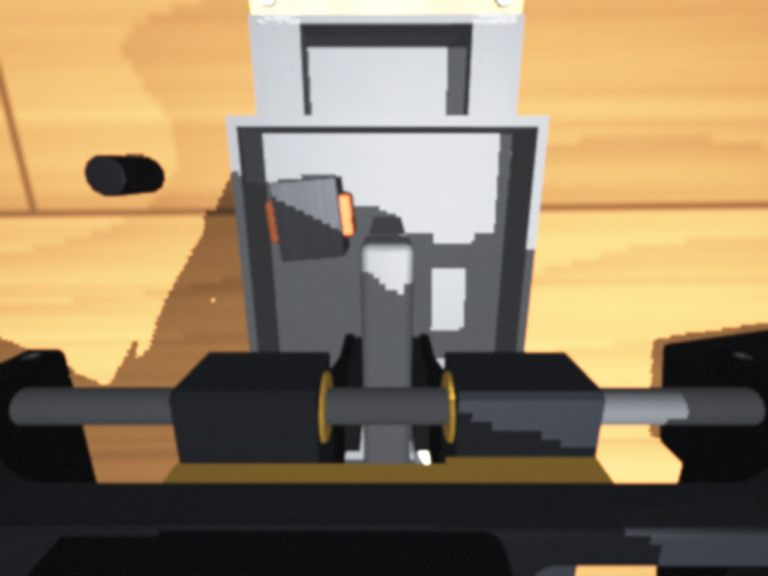

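View pics/s2.png

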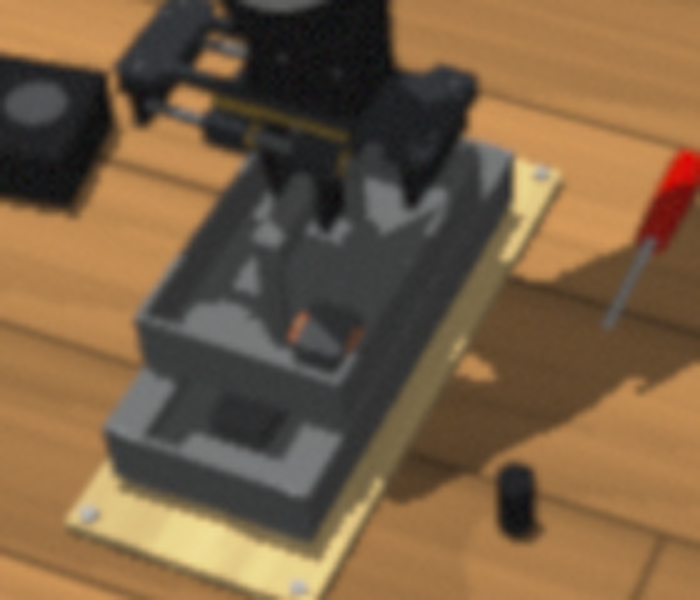

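The tray walls line up with the base on both sides, and the lugs are about 8 mm in with no load. I lower the last 4 mm.

Request:
jog_arm --motion '[0, 0.4, 0, 0, 0, 0, 0, 0.8, 0, 0, 0, 0, 0, 1.2, 0, 0, 0, 0, 0, 1.6, 0, 0, 0, 0, 0, 2, 0, 0, 0, 0, 0, 2, 0, 0, 0, 0]'

```text
time_s: 16.62
position: [0.521, -0.1549, 0.145]
tcp_rot: [[-1.0, -0.0, -0.012], [0.012, 0.0, -1.0], [0.0, -1.0, -0.0]]
force: [-0.2, 0.6, -4.4]
opening: 0.208
```

Request:
jog_arm --motion '[0, 0.4, 0, 0, 0, 0, 0, 0.8, 0, 0, 0, 0, 0, 1, 0, 0, 0, 0, 0, 1, 0, 0, 0, 0, 0, 1, 0, 0, 0, 0]'

```text
time_s: 17.25
position: [0.5211, -0.155, 0.1441]
tcp_rot: [[-1.0, 0.0, -0.012], [0.012, -0.0, -1.0], [-0.0, -1.0, 0.0]]
force: [-0.3, -1.0, -5.2]
opening: 0.206
```

```bash
python3 -c "
from st import *
st()"
```

```text
17.25 [ 521.06 -154.97  144.05] F [-0.27 -1.04 -5.22] M [ 0.008  0.02  -0.019] op 0.206 yaw 179.33 ydir [ 1.e-04 -0.e+00 -1.e+00]
```

Request:
jog_arm --motion '[0, 0.4, 0, 0, 0, 0, 0, 0.8, 0, 0, 0, 0, 0, 1, 0, 0, 0, 0, 0, 1, 0, 0, 0, 0, 0, 1, 0, 0, 0, 0]'

```text
time_s: 17.88
position: [0.521, -0.1549, 0.1431]
tcp_rot: [[-1.0, -0.0, -0.012], [0.012, 0.0, -1.0], [0.0, -1.0, -0.0]]
force: [-0.2, 0.4, -5.5]
opening: 0.204
```

Request:
jog_arm --motion '[0, 0.4, 0, 0, 0, 0, 0, 0.8, 0, 0, 0, 0, 0, 1, 0, 0, 0, 0, 0, 1, 0, 0, 0, 0, 0, 1, 0, 0, 0, 0]'

```text
time_s: 18.5
position: [0.5211, -0.155, 0.1422]
tcp_rot: [[-1.0, 0.0, -0.012], [0.012, -0.0, -1.0], [-0.0, -1.0, 0.0]]
force: [-1.5, 0.2, -1.3]
opening: 0.206
```

```bash
python3 -c "
from st import *
st()"
```

```text
18.5 [ 521.09 -154.98  142.24] F [-1.5   0.21 -1.35] M [0.076 0.197 0.029] op 0.206 yaw 179.33 ydir [ 2.e-04 -2.e-04 -1.e+00]
```

Contact came at the predicted home height, with 4 N now carried by the rims. I'll settle 0.6 mm more so the whole weight rests, then check before releasing.

Request:
jog_arm --motion '[0, 0.3, 0, 0, 0, 0, 0, 0.6, 0, 0, 0, 0, 0, 0.6, 0, 0, 0, 0, 0, 0.6, 0, 0, 0, 0]'

```text
time_s: 19.0
position: [0.5211, -0.155, 0.1417]
tcp_rot: [[-1.0, 0.0, -0.012], [0.012, -0.0, -1.0], [-0.0, -1.0, 0.0]]
force: [-0.8, 0.5, 1.4]
opening: 0.205
```

```bash
python3 -c "
from st import *
st()"
```

```text
19.0 [ 521.11 -154.99  141.66] F [-0.76  0.52  1.38] M [0.067 0.241 0.003] op 0.205 yaw 179.33 ydir [ 3.e-04 -2.e-04 -1.e+00]
```

The weight is fully carried, at about 7 N total on the rims. I release slowly, to a partial opening first.

Request:
jog_arm --motion '[0, 0, 0, 0, 0, 0, 0, 0, 0, 0, 0, 0, 0, 0, 0, 0, 0, 0, 0, 0, 0, 0, 0, 0, 0, 0, 0, 0, 0, 0, 0, 0, 0, 0, 0, 0]' --gripper 0.6

```text
time_s: 19.75
position: [0.521, -0.1549, 0.1414]
tcp_rot: [[-1.0, 0.0, -0.012], [0.012, 0.0, -1.0], [-0.0, -1.0, -0.0]]
force: [0.5, -0.4, 0.5]
opening: 0.597
```

```bash
python3 -c "
from st import *
s=st()
im,d=bot.capture('wrist');np.savez('w7.npz',im=im,d=d,T=tool_pose(s))
cv2.imwrite('pics/w7.png',cv2.resize(cv2.cvtColor(im,cv2.COLOR_RGB2BGR),(768,576),interpolation=cv2.INTER_CUBIC))"
```

```text
19.75 [ 521.03 -154.94  141.44] F [ 0.46 -0.44  0.48] M [ 0.052  0.006 -0.039] op 0.597 yaw 179.33 ydir [ 0.  0. -1.]
```

View pics/w7.png

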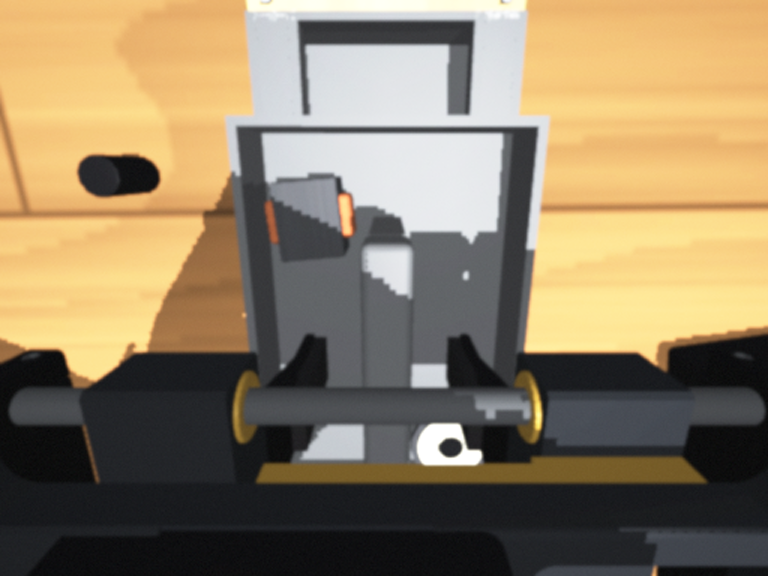

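The fingers are clear of the bar (inner edges at 327 and 450, bar at 362 to 412), and both parts are in. I retreat straight up and check seat and level.

Request:
jog_arm --motion '[0, -4, 0, 0, 0, 0, 0, -12, 0, 0, 0, 0, 0, -25, 0, 0, 0, 0, 0, -45, 0, 0, 0, 0, 0, -70, 0, 0, 0, 0, 0, -95, 0, 0, 0, 0, 0, -120, 0, 0, 0, 0, 0, -140, 0, 0, 0, 0, 0, -155, 0, 0, 0, 0, 0, -160, 0, 0, 0, 0, 0, -160, 0, 0, 0, 0, 0, -160, 0, 0, 0, 0]'

```text
time_s: 21.3
position: [0.5205, -0.1547, 0.3006]
tcp_rot: [[-1.0, -0.002, -0.012], [0.012, 0.001, -1.0], [0.002, -1.0, -0.001]]
force: [0.3, 0.2, 0.5]
opening: 0.599
```

```bash
python3 - <<'E'
from st import *
s=st()
im,d=bot.capture('wrist');np.savez('w8.npz',im=im,d=d,T=tool_pose(s))
cv2.imwrite('pics/w8.png',cv2.resize(cv2.cvtColor(im,cv2.COLOR_RGB2BGR),(768,576),interpolation=cv2.INTER_CUBIC))
c=bot.get_calibration("wrist");K=c["mtx"];P=tool_pose(s)@c["hand_eye"];X=cloud(d,K,P)
box=(X[...,0]>.36)&(X[...,0]<.69)&(X[...,1]<-.07)&(X[...,1]>-.24)
def plane(m,n):
    Q=X[m];A=np.c_[Q[:,:2]-[.521,-.155],np.ones(len(Q))]
    for _ in range(4):
        p=np.linalg.lstsq(A,Q[:,2],rcond=None)[0];r=Q[:,2]-A@p;k=abs(r)<max(.0012,2*np.median(abs(r)));A,Q=A[k],Q[k]
    print(n,len(Q),"z at centre",p[2].round(4),"slopes deg",np.degrees(p[:2]).round(2),np.round(Q.min(0),4),np.round(Q.max(0),4))
m=box&(abs(X[...,2]-.106)<.006);plane(m,"tray wall tops")
Q=X[m];print(cv2.minAreaRect((Q[:,:2]*1000).astype(np.float32)))
plane(box&(abs(X[...,2]-.151)<.008),"bar")
plane(box&(abs(X[...,2]-.070)<.003),"tray floor top")
plane(box&(abs(X[...,2]-.0648)<.002)&((X[...,0]>.626)|(X[...,0]<.416))&(abs(X[...,1]+.155)>.042),"rims")
im,d=bot.capture('scene');cv2.imwrite('pics/s3.png',cv2.resize(cv2.cvtColor(im,cv2.COLOR_RGB2BGR)[100:260,110:370],None,fx=3,fy=3,interpolation=cv2.INTER_CUBIC))
E
```

```text
21.3 [ 520.54 -154.72  300.59] F [0.29 0.16 0.54] M [0.042 0.017 0.024] op 0.599 yaw 179.32 ydir [-1.7e-03  9.0e-04 -1.0e+00]
tray wall tops 1383 z at centre 0.104 slopes deg [ 0.09 -0.05] [ 0.4211 -0.2215  0.1027] [ 0.6221 -0.0896  0.1053]
((521.2689819335938, -155.19265747070312), (130.2829132080078, 200.5230255126953), 89.31744384765625)
bar 1263 z at centre 0.1489 slopes deg [0.02 0.  ] [ 0.4676 -0.1643  0.1477] [ 0.5772 -0.1463  0.15  ]
tray floor top 7602 z at centre 0.0682 slopes deg [ 0.04 -0.06] [ 0.424  -0.2174  0.067 ] [ 0.6183 -0.0931  0.0695]
rims 1402 z at centre 0.0641 slopes deg [ 0.06 -0.06] [ 0.3843 -0.2212  0.0628] [ 0.6715 -0.0905  0.0655]
```

View pics/w8.png

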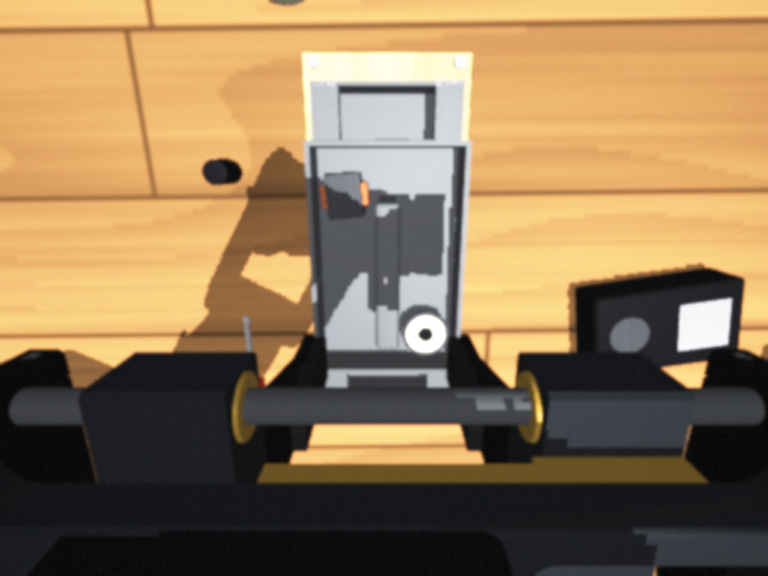

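View pics/s3.png

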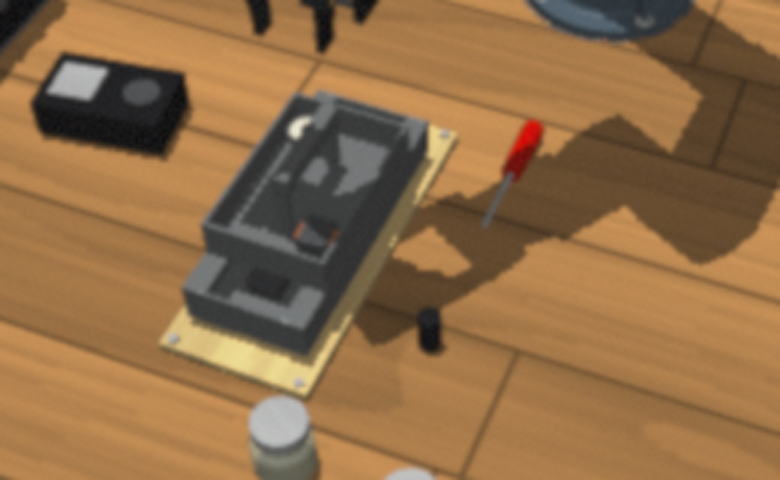

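Floor top is 4.1 mm above the rims, matching the 4 mm floor, so the floor lies on them. The tray is level within 0.1°, both parts are in, and the other objects look untouched. I'll hand in.

```bash
python3 -c "
from rig import bot
print(bot.hand_in())"
```

```text
the job is handed in; nothing more can be done
None
```

The parts tray is stacked on the base tray, fully home and level, and I handed the job in at about 21 s of the 67 s limit. I lifted it by the bar, carried it across upright and lowered it in steps of 1–2 mm. The lugs went into the sockets without any sliding along the rim. The rims took about 7 N in all before I let go, and no reading came near the 30 N limit.

**Seat:** the last wrist view puts the tray floor's top 4.1 mm above the rims, against a 4 mm thick floor, so it is lying on them. Walls, bar and floor are level within 0.1°.

**Position:** the tray is centred at (0.5213, -0.1552) m. I had measured the base at about (0.521, -0.155) m.

**Contents and surroundings:** the transformer and speaker are still in the tray. In the last pictures the capacitor, screwdriver and the other objects in view look untouched. The gripper is open and about 16 cm above where it let go.

**Disagreements:**
- **Camera heights:** they read 1–2 mm low throughout, so I relied on differences between surfaces.
- **Arm settling:** the arm settled up to about 2 mm off target a few times, and I corrected it before gripping and before lowering.
- **Tilt in the grip:** the carried tray tilted about 0.3°, which was gone after release.

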